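# Unclip the filter cover of the bench dust extractor

## Task

The filter of the small bench dust extractor is due for cleaning, so take its snap-in cover off. Squeeze the spring tab at the cover's lower edge in towards the grip rib, swing the lower edge up by about 30 degrees with the upper edge still hooked in the frame, then draw the hooks out and lay the cover down gently, outer face up and flat, in the shallow wooden tray. Leave the other things on the bench where they are.

Things in the scene. Friction and masses are not known exactly. Their poses are not given: they have to be found in the camera images.
- extractor: Fixed bench dust extractor: grey case 144 mm wide, 176 mm long, on a dark base plate with posts; its face slopes up at 35 degrees from its low front. Origin: centre of the base's underside, on the bench; x level from front to back, y to its left, z up. 'Up the face' is (cos 35, 0, sin 35) in this frame, the outward face normal (-sin 35, 0, cos 35). The frame is flush with the cover's face.
- seat (a point): Point on the extractor, 115 mm above its origin, where the cover's origin lies while seated.
- upper_lip (a point): Middle of the slot under the frame's upper lip, where the cover's hooks sit. The lip is 8 mm wide; its inner lower edge, about which the cover swings, lies 68 mm up the face from the seat point and 6 mm out of it. There is 1.5 mm of play over the hooks, 3 mm between cover and lip, and free depth under the hooks.
- cover: Loose aluminium vented plate, 130 x 110 x 10 mm, about 0.2 kg. Origin: centre of its flat underside. x runs along its length from the tab edge (lower, front) to the hooked edge (upper, back), y left, z out of its outer face; seated, x points up the face, z along its normal. On the outer face stands a grip rib 52 mm wide in y, from x = -25 to -19 mm, up to z = 40 mm (30 mm above the outer face).
- cover_hooks (a point): Midway between the cover's two hooks, at x = 72, z = 2 mm in its frame. The hooks (16 mm wide, at y = +-35 mm) reach 16 mm past the plate's +x edge; their tips turn up 3.7 mm behind the frame's lip, so the cover must be swung more than about 23 degrees before they can be drawn out down the slope, parallel to the frame's face (20 mm is enough).
- cover_grip (a point): Midway between tab and rib: x = -40, z = 32 mm in the cover's frame (22 mm above the outer face). Pinch here along the outward normal of the cover, fingers closing along the cover's x: one outside the tab, one behind the rib, so that one squeeze presses the tab and holds the cover.
- tab (a joint): Slide of the release tab along the cover's +x (towards the rib): 0 = sprung out, latched under the frame's lower lip; 0.007 m = at its stop (unlatched from 0.006). The spring takes 5.4 N to start, 11.7 N at the stop, and throws it out when let go. Thumb plate 36 mm wide, 5 mm thick, as high as the rib; outer faces of plate and rib 42 mm apart at rest, 35 mm with the tab in.
- tab_face (a point): Centre of the outer (-x) face of the tab's thumb plate, 30 mm above the cover's underside; it moves with the tab.
- tray: The fixed shallow wooden tray, 215 mm (its x) by 195 mm (its y), 22 mm high, walls and floor about 6 mm thick. Origin: centre of its underside, on the bench; z up. The cover fits in flat with room to spare, either way round.
- wax_tin: Bystander: round tin, 56 mm across, 28 mm high, at the back. Leave alone.
- thread_tin: Bystander: round tin, 48 mm across, 38 mm high, to the right of the extractor. Leave alone.
- spring_clamp: Bystander: spring clamp, 118 mm, lying just to the left of the extractor. Leave alone.
- wax_block: Bystander: pale block of wax 60 x 32 x 26 mm, lying behind, between extractor and tray. Leave alone.
Mind the look-alikes: they are no part of the job. There is more than one size of the cover; the job needs the largest.

How it is judged (in metres and radians):
On the way, in this order (a step that is already met when the one before it is completed fails the run):
1. the tab is pressed in while the cover is still seated (value of joint tab above 0.0045 m and distance between cover and seat below 0.006 m), for 0.1 s.
2. the cover is swung up by 20 degrees or more with its hooks still under the upper lip (angle between the z axis of cover and the z axis of extractor, either way round below 0.262 rad and distance between cover_hooks and upper_lip below 0.012 m), for 0.1 s.
At the end, for the whole second after the job is handed in: The cover lies flat (within 3.4 degrees), outer face up, on the floor of the wooden tray, wholly inside its walls (origin at most 10 mm above the tray's underside and within 50 mm of the tray's middle along each of its axes), its tab sprung out again, at rest (z of cover in the frame of tray below 0.01 m and angle between cover's own z axis and vertical below 0.06 rad and x of cover in the frame of tray between -0.05 and 0.05 m and y of cover in the frame of tray between -0.05 and 0.05 m and value of joint tab below 0.002 m and linear speed of cover below 0.02 m/s); the robot touches nothing.
It fails at once if the cover is dropped or thrown (faster than 0.6 m/s while the fingers do not touch it) (linear speed of cover above 0.6 m/s and contact force between the fingers and cover below 0.05 N).
It fails at once if a bystander is pushed 30 mm or more (distance of any of wax_tin, thread_tin, spring_clamp, wax_block from where it was at the start of the episode above 0.03 m).
It also fails if it takes over 46 s, if anything falls off the work surface, if the arm or the gripper's body presses on something with over 40 N, if the wrist force passes 120 N, or if a joint passes its speed limit or range.

## Robot

A 7-joint arm with a two-finger parallel gripper is mounted at the origin on a cart in front of the work surface, level with it; the furniture and walls round the work are solid. World frame = base frame: x ahead of the robot, y to its left, z up, the work surface at z = 0. Lengths are in mm, angles in rad, forces in N, time in s.
With the tool pointing down it reaches from about 400 to 900 mm from the base axis. Payload 5.5 kg.
Tool frame: the origin (TCP) lies between the finger pads; the fingertips stand robot.tip_reach ahead of it and the grasp point (between the pads) is the TCP (robot.tip_reach is the distance from the TCP to the fingertips, in mm); z points along the fingers, y is the line along which they close (so a half turn about z gives the same grasp; the last joint's range is limited). The gripper opens to 92 mm and grips with 3 to 60 N. Pads are 19 mm wide; open, the fingers measure 130 mm over their backs; the gripper's body (75 mm by 190 mm) begins 47 mm behind the grasp point.
Start: joints at [1.533, 0.501, -0.427, 1.55, 0.221, 1.138, -0.21], TCP at [192.618, -620.804, 245.729] pointing down, gripper open.
Joint ranges: [-2.88, 2.88], [-0.31, 2.03], [-1.54, 1.56], [0.2, 2.42], [-1.41, 4.55], [0.19, 2.02], [-2.57, 2.57]. Speed limits (rad/s): [2.57, 2.57, 3.14, 3.14, 3.14, 3.14, 3.14].

## Interface

Orientations are given as a unit quaternion [x, y, z, w].
In Python, from workcell import robot, imaging, job, search_frame, trace gives the robot as it stands. The module is installed in compiled form; this text tells all that it offers.
- The arm moves only by the tool play_rows, never from a script. Its argument "steps" is a list that holds one entry, the list of rows, each a list of 6 numbers: the shift along the tool's x, y, z in cm, then the turn, a rotation vector about the tool's x, y, z in degrees. A call has 1 to 5 rows; each row shifts and turns the commanded pose from where the row before left it, along the tool's axes as they then stand; what a row does not reach is not made up. A row lasts 1/8 s, in which the tool goes at most 62.5 mm and 10.7 degrees, less where a joint would pass 70% of its speed; a pose out of reach is approached as far as the arm can. A call with a gripper value outside its range is refused whole. "jaw" is the gripper command: -1 is fully open, 1 is shut, values between are in proportion, set as the call begins (left out, the last holds). The fingers move at their own pace and stop on an object; "squeeze" is the grip in N (left out, the last holds). Time passes only in rows, so rows that do not move let the fingers close. It gives the time, the measured TCP pose, the force, the opening and the grip force at its end, in the units of the state.
- robot.get_state(): the state, without advancing time (a new reading comes with each control period).
- imaging.grab_frame(name): name is "scene" or "top" or "wrist"; returns (picture, depth): 480x640x3 uint8, blue, green, red; 480x640 float32, mm along the optical axis (not along the pixel's ray), 0 where there is no reading.
- imaging.camera_model(name): a dict with "vertical_fov" (degrees; the focal length in pixels is half the picture's height over the tangent of half this angle, whatever the lens; pixels are square), "cx", "cy" (the principal point, pixels), "k1" (the pictures are not rectified: a ray, as slopes to the right and down, at radius r is drawn at 1 + k1 r^2 times it, then the intrinsics apply), "xyz" and "attitude" of the camera in the world. Camera axes: x right, y down, z forward; pixel columns grow to the right and rows downward; lengths in mm; the calibration is good to about 2 mm. A picture is of the moment at which its call begins: read the wrist's pose just before it. camera_model takes no time and is no camera call; for the wrist camera it gives the pose at the moment of the call.
- job.job_done(): hands the job in; it is judged then, once.
Trained networks look in the newest picture that a camera, given by its name, has taken for a name from the list of things; names that differ only in an ending like _2 or _b are one class to them, and where a whole thing is asked for, a point or a joint stands for the part that bears it (a point fixed in the world has none). Each returns a list of dicts, best first, with "confidence" (0 to 1); they miss things now and then, are a little off and sometimes report something else, mostly with a low value. They report only what shows in the picture. A call takes as long as a camera call. They do not tell look-alikes from the thing itself.
- search_frame(query, camera): "xy" ([column, row] in pixels, amid what is visible of it).
- trace(query, camera): "mask" (480x640 bool, what is visible of it) and "xy" ([column, row] in pixels, amid what is visible of it).
The state is a dict: "time": time; "joint_positions": joint angles; "qd": joint speeds; "joint_torque": joint torques, N m; "eef_pos": TCP position; "eef_rot": TCP orientation; "force": force on the tool from outside, world axes, zero at the start; "torque": the same for the moment, N m; "opening": opening from 0.0 (shut) to 1.0 (fully open); "grip_force": force on a finger pad.
Only numpy, scipy, OpenCV 4.12 (cv2) and the standard library are available. Lean on these libraries where they do the work, as an engineer would, in place of code of your own. Each camera call takes 0.05 s, during which the arm holds its last target. There are 200 camera calls.

## Working session

There is one attempt and no reset: what is moved stays moved. The work goes in short steps, Python scripts to look and compute and a tool call to move; the robot and the scene stay as the last step left them, time stands still between calls to the robot, and variables do not carry over. Pictures are saved under pics/ and viewed, at most 10 in all, crops included, and the job is handed in when it is done.

Besides the shell and the picture viewer there is one more tool, called after "Request:" as name(argument=value, ...), one argument or row to a line, values as JSON. play_rows: Moves the arm, as the interface text tells. Its arguments: {"type":"object","properties":{"steps":{"type":"array"},"jaw":{"type":"number"},"squeeze":{"type":"number"}},"required":["steps"]}

```bash
mkdir -p pics; cat > h.py <<'E'
import numpy as np, cv2
from scipy.spatial.transform import Rotation as R
from workcell import robot, imaging, job, search_frame, trace
def Rm(att):
    a=np.array(att,float)
    return R.from_quat(a).as_matrix() if a.size==4 else a.reshape(3,3)
def intr(m):
    f=240/np.tan(np.radians(m['vertical_fov'])/2); return f
def cloud(m,depth,uv):
    """pixels (N,2) -> world points"""
    f=intr(m); uv=np.atleast_2d(np.array(uv,float))
    d=np.stack([(uv[:,0]-m['cx'])/f,(uv[:,1]-m['cy'])/f],1); s=d.copy()
    for _ in range(20): s=d/(1+m['k1']*(s**2).sum(1,keepdims=True))
    z=depth[uv[:,1].astype(int),uv[:,0].astype(int)] if depth is not None else np.ones(len(uv))
    p=np.c_[s*z[:,None],z]
    return p@Rm(m['attitude']).T+np.array(m['xyz'])
def mask_cloud(m,depth,mask):
    v,u=np.nonzero(mask&(depth>0)); return cloud(m,depth,np.c_[u,v])
E
python3 - <<'E'
from h import *
print(robot.get_state(), robot.tip_reach)
for c in ['scene','top','wrist']:
    m=imaging.camera_model(c); print(c,m)
    p,d=imaging.grab_frame(c); cv2.imwrite(f'pics/{c}0.png',p); np.savez(f'{c}0.npz',p=p,d=d)
    if c=='wrist': continue
    for q in ['cover','tray','extractor','wax_tin','thread_tin','spring_clamp','wax_block','tab']:
        for r in trace(q,c)[:4]:
            P=mask_cloud(m,d,r['mask'])
            print(c,q,round(r['confidence'],2),np.round(r['xy']),len(P),np.round(np.median(P,0)) if len(P) else '',np.round(np.percentile(P,[3,97],axis=0)).tolist() if len(P) else '')
E
```

```text
{'time': 0.0, 'joint_positions': array([ 1.53321178,  0.5018688 , -0.42678952,  1.55145142,  0.22079206,
        1.13829457, -0.21027693]), 'qd': array([ 7.51959066e-04, -8.77060514e-04,  3.67283930e-04,  2.33174256e-04,
        5.25682708e-05, -2.19647725e-04, -9.61922874e-04]), 'joint_torque': array([ 1.00963865e-03, -5.66597342e+01, -5.81580296e+00, -2.79114962e+01,
       -6.87246211e-02,  3.08945321e-02,  2.80855638e-04]), 'eef_pos': array([ 192.3365202 , -620.19299693,  244.66443845]), 'eef_rot': array([ 9.88706403e-01,  1.49862206e-01, -1.08271101e-04, -9.77398756e-04]), 'force': array([ 0.09105794,  1.21887704, -0.05292579]), 'torque': array([-0.06128507,  0.02335944, -0.00161298]), 'grip_force': 0.0, 'opening': 0.998824484808549} 19.0
scene {'vertical_fov': 44.2737686423873, 'cx': 322.21088132536795, 'cy': 255.7575382311312, 'k1': -0.015761099075328886, 'xyz': array([  94.03095257, 1111.88059684,  746.50636912]), 'attitude': array([-0.20804329,  0.83123275, -0.50115343,  0.1208939 ])}
scene cover 0.73 [355. 247.] 1499 [592.   0. 128.] [[539.0, -57.0, 92.0], [641.0, 46.0, 160
[... 2183 characters left out ...]
 [ 633. -128.   35.] [[612.0, -151.0, 3.0], [655.0, -107.0, 41.0]]
top spring_clamp 0.82 [305. 226.] 648 [642. 136.  14.] [[591.0, 107.0, -1.0], [698.0, 168.0, 23.0]]
top wax_block 0.59 [280. 229.] 313 [646. 191.  26.] [[621.0, 174.0, 19.0], [675.0, 209.0, 31.0]]
top tab 0.38 [290. 336.] 68 [389. 166.   7.] [[380.0, 154.0, 1.0], [396.0, 180.0, 32.0]]
top tab 0.37 [206. 284.] 7143 [508. 373.   7.] [[408.0, 278.0, 2.0], [609.0, 463.0, 23.0]]
wrist {'vertical_fov': 68.15563139723805, 'cx': 326.14674627106734, 'cy': 241.93452766522273, 'k1': 0.0026780019169568856, 'xyz': array([ 265.56883972, -597.16883501,  384.77722944]), 'attitude': array([ 0.79687611, -0.58677887, -0.08502847,  0.11597061])}
```

```bash
python3 - <<'E'
from h import *
a=cv2.imread('pics/scene0.png')[180:460,130:480]; b=cv2.imread('pics/top0.png')[110:390,130:480]
cv2.imwrite('pics/v1.png',cv2.resize(np.hstack([a,b]),(800,320),interpolation=cv2.INTER_CUBIC))
# fit cover plane + yaw from top and scene clouds
for c in ['top','scene']:
    z=np.load(c+'0.npz'); m=imaging.camera_model(c); d=z['d']
    v,u=np.mgrid[0:480,0:640]; ok=d>0
    P=cloud(m,d,np.c_[u[ok],v[ok]])
    # face normal guess
    s=P[(abs(P[:,0]-590)<60)&(abs(P[:,1])<65)&(P[:,2]>70)]
    best=None; rng=np.random.default_rng(0)
    for _ in range(500):
        q=s[rng.choice(len(s),3,False)]; n=np.cross(q[1]-q[0],q[2]-q[0]); L=np.linalg.norm(n)
        if L<500: continue
        n/=L; n*=np.sign(n[2]); k=abs((s-q[0])@n)<1.5
        if best is None or k.sum()>best.sum(): best=k
    I=s[best]; cen=I.mean(0); n=np.linalg.svd(I-cen)[2][2]; n*=np.sign(n[2])
    print(c,len(s),best.sum(),'n',n,'tilt',np.degrees(np.arccos(n[2])),'yaw',np.degrees(np.arctan2(-n[1],-n[0])),'cen',cen)
    e=(s-cen)@n; up=s[(e>12)&(e<40)]; print('protruding',len(up)); 
    yaw=np.arctan2(-n[1],-n[0]); ex=np.array([np.cos(yaw)*n[2],np.sin(yaw)*n[2],np.hypot(n[0],n[1])]); ey=np.cross(n,ex)
    L=np.c_[(up-cen)@ex,(up-cen)@ey,(up-cen)@n]
    for lo,hi in [(-80,-40),(-40,0)]:
        k=(L[:,0]>lo)&(L[:,0]<hi)
        if k.any(): print(lo,hi,k.sum(),np.percentile(L[k],[2,50,98],axis=0).round(1).tolist())
    # base plate/box extent
    B=P[(P[:,0]>490)&(P[:,0]<720)&(abs(P[:,1])<85)&(P[:,2]>60)]
    r=cv2.minAreaRect(B[:,:2].astype(np.float32)); print('case rect',r)
    T=P[(abs(P[:,0]-505)<125)&(abs(P[:,1]-372)<120)&(P[:,2]>15)&(P[:,2]<27)]
    print('tray',cv2.minAreaRect(T[:,:2].astype(np.float32)))
E
```

```text
top 3325 1641 n [-0.57404544 -0.00541002  0.81880557] tilt 35.034595154008045 yaw 0.5399611394473504 cen [595.26713275   1.77605834 125.38694903]
protruding 203
-80 -40 60 [[-63.7, -20.2, 12.1], [-60.7, -4.4, 19.4], [-58.6, 13.5, 28.7]]
-40 0 143 [[-28.6, -28.2, 12.7], [-24.3, -2.6, 25.6], [-21.1, 22.1, 32.8]]
case rect ((611.0186767578125, -2.3719863891601562), (144.5305633544922, 175.67503356933594), 89.8398208618164)
tray ((508.0041198730469, 370.79461669921875), (214.68365478515625, 197.04440307617188), 1.8440296649932861)
scene 2571 1137 n [-0.57652466  0.00559562  0.81706059] tilt 35.208379373305235 yaw -0.5560826101295726 cen [591.13623461   3.37938144 125.81965954]
protruding 63
-80 -40 9 [[-62.5, 3.8, 13.2], [-59.5, 7.1, 16.3], [-57.9, 10.0, 22.4]]
-40 0 54 [[-26.0, -37.7, 13.4], [-23.9, 2.8, 27.1], [-20.9, 16.2, 31.1]]
case rect ((608.1875610351562, -3.8429336547851562), (154.4063720703125, 173.91433715820312), 89.40259552001953)
tray ((506.36639404296875, 364.9236145019531), (216.94676208496094, 200.20333862304688), 2.06169056892395)
```

View pics/v1.png

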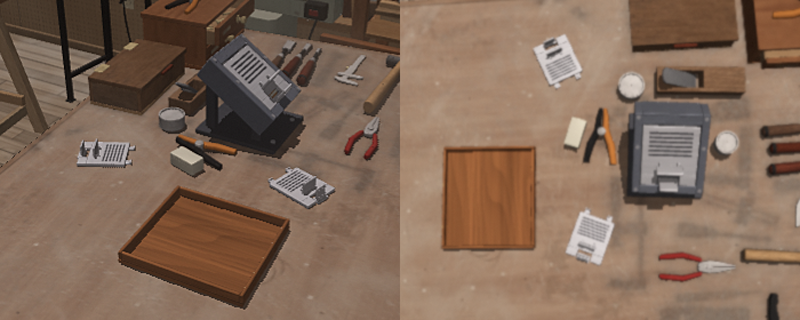

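```bash
cat >> h.py <<'E'
def tiltR(deg,yaw=0):
    """tool x = left, z = -(cover normal) for a cover sloping up by deg"""
    a=np.radians(deg); M=np.array([[0,np.cos(a),np.sin(a)],[1,0,0],[0,np.sin(a),-np.cos(a)]])
    return R.from_euler('z',yaw,degrees=True).as_matrix()@M
def plan(p,Q,way,step=50,turn=9):
    """way: list of (pos,R); print rows, 5 per call"""
    rows=[]; p=np.array(p,float); Rt=R.from_matrix(Q)
    for tp,tQ in way:
        tR=R.from_matrix(tQ); tp=np.array(tp,float)
        n=max(1,int(np.ceil(max(np.linalg.norm(tp-p)/step,np.degrees((Rt.inv()*tR).magnitude())/turn))))
        p0=p.copy(); r0=Rt; dv=(r0.inv()*tR).as_rotvec()
        for i in range(1,n+1):
            gp=p0+(tp-p0)*i/n; gR=r0*R.from_rotvec(dv*i/n)
            sh=np.round(Rt.inv().apply(gp-p)/10,2); rv=np.round(np.degrees((Rt.inv()*gR).as_rotvec()),1)
            p=p+Rt.apply(sh*10); Rt=Rt*R.from_rotvec(np.radians(rv)); rows.append([float(x)+0. for x in [*sh,*rv]])
    for i in range(0,len(rows),5): print(rows[i:i+5])
    return p,Rt
def now():
    s=robot.get_state(); return s['eef_pos'],R.from_quat(s['eef_rot']).as_matrix()
E
python3 - <<'E'
from h import *
p,Q=now()
Qm=R.from_euler('z',-40,degrees=True).as_matrix()@tiltR(0)
plan(p,Q,[([470,-420,300],Qm),([480,-1,240],tiltR(35))])
E
```

```text
[[4.64, -1.57, -0.78, 0.0, 0.0, -4.7], [4.74, -1.18, -0.77, 0.0, 0.0, -4.7], [4.83, -0.78, -0.78, 0.0, 0.0, -4.6], [4.88, -0.4, -0.77, 0.0, 0.0, -4.7], [4.89, 0.0, -0.78, 0.0, 0.0, -4.7]]
[[4.88, 0.4, -0.77, 0.0, 0.0, -4.7], [4.82, 0.81, -0.78, 0.0, 0.0, -4.7], [3.64, -2.91, 0.67, -3.7, 1.4, -4.3], [3.83, -2.66, 0.58, -3.8, 1.3, -4.3], [4.02, -2.41, 0.49, -3.7, 1.4, -4.3]]
[[4.17, -2.13, 0.46, -3.7, 1.3, -4.3], [4.3, -1.84, 0.42, -3.7, 1.4, -4.3], [4.43, -1.53, 0.42, -3.8, 1.3, -4.3], [4.52, -1.23, 0.42, -3.7, 1.4, -4.3], [4.59, -0.92, 0.47, -3.7, 1.3, -4.3]]
[[4.64, -0.6, 0.53, -3.8, 1.4, -4.3]]
```

Request:
play_rows(
  steps=[
    [[4.6,-1.6,-0.8,0,0,-4.7],[4.7,-1.2,-0.8,0,0,-4.7],[4.8,-0.8,-0.8,0,0,-4.7],[4.9,-0.4,-0.8,0,0,-4.7],[4.9,0,-0.8,0,0,-4.7]],
  ],
  jaw=-1,
)

```text
time: 1.58
eef_pos: [390.8, -475.9, 286.2]
eef_rot: [0.937, 0.349, -0.0, 0.0]
force: [0.7, -1.2, 0.1]
opening: 0.997
grip_force: 0.0
```

Request:
play_rows(
  steps=[
    [[4.9,0.4,-0.8,0,0,-4.7],[4.8,0.8,-0.8,0,0,-4.7],[3.6,-2.9,0.7,-3.7,1.4,-4.3],[3.8,-2.7,0.6,-3.8,1.3,-4.3],[4.0,-2.4,0.5,-3.7,1.4,-4.3]],
  ],
)

```text
time: 2.2
eef_pos: [471.5, -278.3, 281.0]
eef_rot: [0.847, 0.522, 0.074, 0.074]
force: [0.1, 0.4, 1.2]
opening: 1.001
grip_force: 0.0
```

Request:
play_rows(
  steps=[
    [[4.2,-2.1,0.5,-3.7,1.3,-4.3],[4.3,-1.8,0.4,-3.7,1.4,-4.3],[4.4,-1.5,0.4,-3.8,1.3,-4.3],[4.5,-1.2,0.4,-3.7,1.4,-4.3],[4.6,-0.9,0.5,-3.7,1.3,-4.3]],
  ],
)

```text
time: 2.82
eef_pos: [477.6, -47.1, 248.5]
eef_rot: [0.707, 0.654, 0.19, 0.192]
force: [0.8, 1.8, -0.9]
opening: 1.003
grip_force: 0.0
```

Request:
play_rows(
  steps=[
    [[4.6,-0.6,0.5,-3.8,1.4,-4.3],[0,0,0,0,0,0]],
  ],
)

```text
time: 3.08
eef_pos: [480.3, 1.2, 243.3]
eef_rot: [0.671, 0.677, 0.213, 0.213]
force: [0.3, -0.3, -0.8]
opening: 1.0
grip_force: 0.0
```

```bash
cat > meas.py <<'E'
from h import *
def fit(c,tag):
    m=imaging.camera_model(c); pic,d=imaging.grab_frame(c); cv2.imwrite(f'pics/{c}{tag}.png',pic)
    v,u=np.mgrid[0:480,0:640]; ok=d>0
    P=cloud(m,d,np.c_[u[ok],v[ok]])
    s=P[(abs(P[:,0]-590)<65)&(abs(P[:,1])<65)&(P[:,2]>65)]
    n=np.array([-.5736,0,.8192]); best=None; rng=np.random.default_rng(0)
    for _ in range(300):
        q=s[rng.choice(len(s),3,False)]; k=np.cross(q[1]-q[0],q[2]-q[0]); L=np.linalg.norm(k)
        if L<500: continue
        k/=L; k*=np.sign(k[2])
        if k@n<.98: continue
        k=abs((s-q[0])@k)<1.5
        if best is None or k.sum()>best.sum(): best=k
    I=s[best]; cen=I.mean(0); n=np.linalg.svd(I-cen,full_matrices=False)[2][2]; n*=np.sign(n[2])
    ex=np.array([n[2],0,-n[0]]); ex/=np.linalg.norm(ex); ey=np.cross(n,ex)
    L=np.c_[(s-cen)@ex,(s-cen)@ey,(s-cen)@n]
    print(c,len(s),'n',n.round(4),'tilt',np.degrees(np.arccos(n[2])).round(2),'cen',cen.round(1))
    up=L[(L[:,2]>20)&(L[:,2]<36)]
    for lo,hi in [(-90,-45),(-45,0)]:
        k=up[(up[:,0]>lo)&(up[:,0]<hi)]
        if len(k): print(len(k),np.percentile(k,[2,50,98],axis=0).round(1).tolist(), 'world med',(cen+np.median(k,0)@np.c_[ex,ey,n].T).round(1), 'edge slope deg', np.degrees(np.polyfit(k[:,1],k[:,0],1)[0]).round(2))
    return m,pic,d
E
python3 - <<'E'
from meas import *
print(now()); fit('wrist','1')
for q in ['cover','tab']:
    for r in trace(q,'wrist')[:3]: print(q,r['confidence'],r['xy'])
E
```

```text
(array([480.34040152,   1.21874941, 243.26685131]), array([[-0.00788956,  0.81803188,  0.57511877],
       [ 0.99996623,  0.00777865,  0.00265356],
       [-0.00230296,  0.57512028, -0.81806562]]))
wrist 26053 n [-5.731e-01  6.000e-04  8.195e-01] tilt 34.97 cen [590.5   4.6 121.7]
331 [[-59.7, -23.5, 21.7], [-56.1, -5.6, 29.3], [-53.9, 10.5, 31.1]] world med [527.8  -0.9 113.6] edge slope deg 0.18
447 [[-23.0, -30.9, 26.4], [-20.0, -6.1, 29.6], [-17.3, 18.2, 31.0]] world med [557.2  -1.5 134.6] edge slope deg -0.07
cover 0.79 [95.3, 41.8]
cover 0.73 [427.1, 21.4]
cover 0.67 [351.5, 232.3]
tab 0.84 [287.4, 233.9]
tab 0.64 [17.3, 12.1]
```

View pics/wrist1.png

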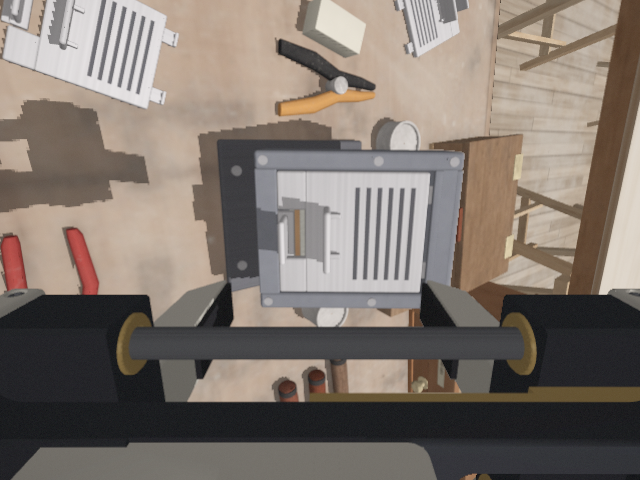

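```bash
python3 - <<'E'
from h import *
p,Q=now()
plan(p,Q,[([512.6,-1.5,171.1],tiltR(35))],step=32)
E
```

```text
[[0.03, -0.45, 2.58, 0.0, 0.0, 0.0], [0.03, -0.44, 2.58, 0.0, 0.0, 0.0], [0.04, -0.45, 2.57, -0.1, 0.0, 0.1]]
```

```bash
python3 - <<'E'
from h import *
p,Q=now();print(p,Q.round(4),robot.get_state()['qd'].round(3))
E
```

```text
[479.26416069  -2.45373362 242.15973589] [[-9.000e-04  8.198e-01  5.727e-01]
 [ 1.000e+00  1.000e-03  1.000e-04]
 [-4.000e-04  5.727e-01 -8.198e-01]] [ 0.014  0.01   0.009  0.003 -0.003 -0.001  0.003]
```

Request:
play_rows(
  steps=[
    [[0,-0.45,2.6,0,0,0],[0.1,-0.45,2.6,0,0,0],[0,-0.4,2.5,0,0,0],[0,0,0,0,0,0],[0,0,0,0,0,0]],
  ],
)

```text
time: 3.85
eef_pos: [490.4, -0.0, 216.0]
eef_rot: [0.673, 0.677, 0.211, 0.211]
force: [0.3, 1.1, 0.1]
opening: 1.001
grip_force: 0.0
```

```bash
python3 - <<'E'
from meas import *
print(now()); fit('wrist','2'); fit('top','2');print(now()); fit('wrist','3')
E
```

```text
(array([ 4.90430380e+02, -2.12144440e-03,  2.16030409e+02]), array([[-0.00483081,  0.82171044,  0.56988474],
       [ 0.99998675,  0.00498396,  0.00129039],
       [-0.00177995,  0.56988342, -0.82172363]]))
wrist 31913 n [-0.5732  0.001   0.8194] tilt 34.98 cen [589.5   6.3 121. ]
402 [[-58.4, -25.0, 21.1], [-54.8, -7.0, 29.3], [-52.8, 8.8, 31.1]] world med [527.8  -0.7 113.6] edge slope deg 0.04
573 [[-21.8, -32.4, 22.7], [-19.0, -6.2, 29.6], [-16.0, 16.6, 31.1]] world med [5.570e+02 1.000e-01 1.343e+02] edge slope deg 0.08
top 3365 n [-5.789e-01 -8.000e-04  8.154e-01] tilt 35.37 cen [601.3   3.2 130.3]
98 [[-36.2, -30.0, 20.4], [-32.4, -3.8, 27.9], [-29.1, 18.7, 32.6]] world med [558.7  -0.6 134.3] edge slope deg -0.4
(array([490.53151295,   0.97378217, 216.07896746]), array([[-0.00684366,  0.82157545,  0.57005873],
       [ 0.99997435,  0.00682612,  0.00216699],
       [-0.00211094,  0.57005894, -0.82160109]]))
wrist 31795 n [-5.738e-01  1.000e-04  8.190e-01] tilt 35.02 cen [589.4   6.3 120.9]
405 [[-58.2, -25.0, 20.8], [-54.6, -7.4, 29.4], [-52.5, 8.8, 31.1]] world med [527.8  -1.1 113.6] edge slope deg 0.03
577 [[-21.6, -32.4, 23.0], [-18.8, -5.7, 29.5], [-15.8, 16.5, 31.0]] world med [557.1   0.7 134.3] edge slope deg -0.19
```

View pics/wrist3.png

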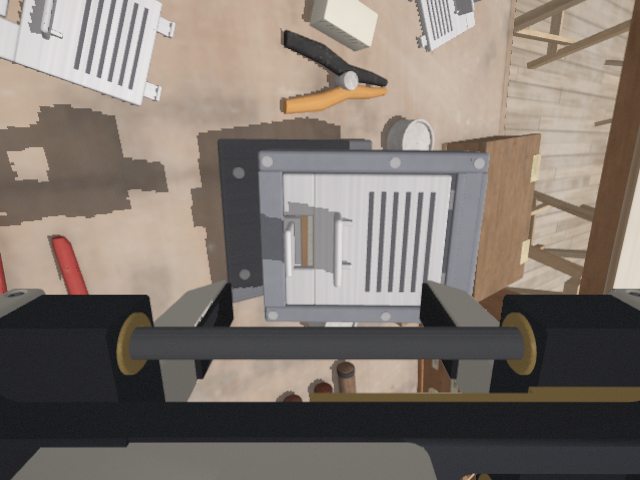

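```bash
python3 - <<'E'
from h import *
s=robot.get_state();print(s['joint_positions'].round(3),s['qd'].round(3),s['eef_pos'],s['time'],s['force'],s['torque'])
E
```

```text
[ 1.574 -0.161 -1.534  2.423 -0.968  0.191  0.907] [-0.003 -0.001 -0.001 -0.     0.     0.     0.002] [490.52967634   1.13623988 216.07011763] 4.0 [0.1732845  0.26670093 0.25574346] [-4.92180368e-04  5.33767084e-01  1.74897042e-02]
```

```bash
cat > kin.py <<'E'
from h import *
def mdh(al,a,d,th):
    ca,sa,c,s=np.cos(al),np.sin(al),np.cos(th),np.sin(th)
    return np.array([[c,-s,0,a],[s*ca,c*ca,-sa,-d*sa],[s*sa,c*sa,ca,d*ca],[0,0,0,1]])
h=np.pi/2
DH={'xarm7':[(0,0,267),(-h,0,0),(h,0,293),(h,52.5,0),(h,77.5,342.5),(h,0,0),(-h,76,97)]}
def fk(q,dh):
    T=np.eye(4)
    for (al,a,d),t in zip(dh,q): T=T@mdh(al,a,d,t)
    return T
E
python3 - <<'E'
from kin import *
q0=[1.53321178,0.5018688,-0.42678952,1.55145142,0.22079206,1.13829457,-0.21027693]
s=robot.get_state()
for q,p,r in [(q0,[192.34,-620.19,244.66],[9.88706403e-01,1.49862206e-01,-1.08e-04,-9.77e-04]),(s['joint_positions'],s['eef_pos'],s['eef_rot'])]:
    T=fk(q,DH['xarm7']); M=R.from_quat(r).as_matrix()
    print('model z',T[:3,2].round(3),'meas z',M[:,2].round(3)); print('B=',(M@T[:3,:3].T).round(3).tolist()); print(T[:3,3].round(1),np.round(p,1))
E
```

```text
model z [-0.016 -0.036 -0.999] meas z [-0.001  0.002 -1.   ]
B= [[0.572, 0.819, -0.039], [-0.82, 0.572, -0.01], [0.014, 0.037, 0.999]]
[218.6 547.3 312.5] [ 192.3 -620.2  244.7]
model z [ 0.733 -0.233  0.639] meas z [ 0.57   0.002 -0.822]
B= [[0.332, -0.927, 0.174], [-0.67, -0.102, 0.735], [-0.664, -0.36, -0.655]]
[266.  -57.  972.3] [490.5   1.1 216.1]
```

```bash
python3 - <<'E'
from kin import *
import itertools
s=robot.get_state()
D=[([1.53321178,0.5018688,-0.42678952,1.55145142,0.22079206,1.13829457,-0.21027693],R.from_quat([9.88706403e-01,1.49862206e-01,-1.08e-04,-9.77e-04])),(s['joint_positions'],R.from_quat(s['eef_rot']))]
res=[]
for sg in itertools.product([1,-1],repeat=7):
  for o3,o5 in itertools.product([0,h,np.pi,-h],repeat=2):
    F=[]
    for q,M in D:
        a=np.array(sg)*q
        F.append(R.from_euler('ZYZYZYZ'[0:3],[a[0],a[1],a[2]+o3])*R.from_euler('YZY',[a[3],a[4]+o5,a[5]])*R.from_euler('z',a[6]))
    # M = Rz(o1) F Rz(o7): grid o1,o7
    for o1 in np.arange(-180,180,15):
      G=R.from_euler('z',o1,degrees=True)
      for o7 in np.arange(-180,180,30):
        H=R.from_euler('z',o7,degrees=True)
        e=max(((G*f*H).inv()*M).magnitude() for f,(q,M) in zip(F,D))
        res.append((e,sg,o3,o5,o1,o7))
res.sort(key=lambda r:r[0])
for r in res[:12]: print(r)
E
```

```text
(9.650641383899905e-07, (-1, 1, -1, 1, -1, 1, -1), 0, 0, np.int64(0), np.int64(90))
(9.650641383922396e-07, (-1, -1, -1, -1, -1, -1, -1), 0, 0, np.int64(-180), np.int64(-90))
(9.650641383925022e-07, (-1, -1, -1, -1, -1, 1, -1), 0, 3.141592653589793, np.int64(-180), np.int64(90))
(9.65064138394509e-07, (-1, 1, -1, 1, -1, -1, -1), 0, 3.141592653589793, np.int64(0), np.int64(-90))
(9.65064138423265e-07, (-1, 1, -1, -1, -1, 1, -1), 3.141592653589793, 3.141592653589793, np.int64(0), np.int64(90))
(9.650641384249831e-07, (-1, -1, -1, 1, -1, -1, -1), 3.141592653589793, 3.141592653589793, np.int64(-180), np.int64(-90))
(9.650641384312709e-07, (-1, -1, -1, 1, -1, 1, -1), 3.141592653589793, 0, np.int64(-180), np.int64(90))
(9.650641384330484e-07, (-1, 1, -1, -1, -1, -1, -1), 3.141592653589793, 0, np.int64(0), np.int64(-90))
(0.07516909781346787, (1, 1, -1, 1, -1, 1, -1), 0, 0, np.int64(-180), np.int64(90))
(0.07516909781346787, (1, -1, -1, -1, -1, 1, -1), 0, 3.141592653589793, np.int64(0), np.int64(90))
(0.0751690978134682, (1, 1, -1, 1, -1, -1, -1), 0, 3.141592653589793, np.int64(-180), np.int64(-90))
(0.0751690978134682, (1, -1, -1, -1, -1, -1, -1), 0, 0, np.int64(0), np.int64(-90))
```

```bash
cat > kin.py <<'E'
from h import *
from scipy.optimize import least_squares
lo=np.array([-2.88,-.31,-1.54,.2,-1.41,.19,-2.57]); hi=np.array([2.88,2.03,1.56,2.42,4.55,2.02,2.57])
def frames(q):
    q=np.array(q)
    A=R.from_euler('ZY',[-q[0],q[1]]); B=A*R.from_euler('ZY',[-q[2],q[3]]); C=B*R.from_euler('ZY',[-q[4],q[5]])
    return A,B,C,C*R.from_euler('z',np.pi/2-q[6])
E
python3 - <<'E'
from kin import *
s=robot.get_state()
D=[([1.53321178,0.5018688,-0.42678952,1.55145142,0.22079206,1.13829457,-0.21027693],[192.34,-620.19,244.66]),(s['joint_positions'],s['eef_pos'])]
z=np.array([0,0,1]);x=np.array([1,0,0]);A=[];b=[]
for q,p in D:
    f=frames(q); A.append(np.c_[z,f[0].apply(z),f[1].apply(z),f[2].apply(z)]); b+=list(p)
A=np.vstack(A); w,r,_,_=np.linalg.lstsq(A,b,rcond=None); print(w,(A@w-b))
E
```

```text
[306.93217999 528.47317149 455.05290178 334.90713981] [19.04644242  6.79265548 -0.84909794 -0.34175102 17.62846738  0.84909794]
```

```bash
python3 - <<'E'
from h import *
p,Q=now()
plan(p,Q,[([480,0,330],tiltR(20)),([600,0,350],tiltR(0))])
E
```

```text
[[-0.04, 1.88, -3.32, 4.9, 0.0, 0.1], [-0.04, 1.58, -3.47, 4.9, 0.0, 0.2], [-0.04, 1.29, -3.59, 5.0, -0.1, 0.1], [0.0, 3.99, 0.74, 6.7, 0.0, 0.0], [0.0, 4.04, 0.27, 6.6, 0.0, 0.0]]
[[-0.01, 4.05, -0.2, 6.7, 0.0, 0.0]]
```

Request:
play_rows(
  steps=[
    [[0,1.9,-3.3,4.9,0,0.1],[0,1.6,-3.5,4.9,0,0.2],[0,1.3,-3.6,5.0,0,0.1],[0,4.0,0.7,6.7,0,0],[0,4.0,0.3,6.6,0,0]],
  ],
)

```text
time: 4.62
eef_pos: [494.5, 15.6, 318.4]
eef_rot: [0.691, 0.718, 0.069, 0.051]
force: [-2.0, 2.1, -0.5]
opening: 0.999
grip_force: 0.0
```

```bash
cat > rec.py <<'E'
from h import *
s=robot.get_state(); import json
open('data.jsonl','a').write(json.dumps([s['joint_positions'].tolist(),s['eef_pos'].tolist(),s['time']])+'\n')
print(s['time'],s['joint_positions'].round(3),s['qd'].round(2),s['eef_pos'].round(1))
E
python3 rec.py
```

```text
4.625 [ 1.191  0.137 -1.338  1.953  0.154  0.989 -0.17 ] [-0.7   1.82 -0.56 -0.72  2.2   0.96 -2.01] [494.5  15.6 318.4]
```

Request:
play_rows(
  steps=[
    [[0,4.0,-0.2,6.7,0,0],[0,0,0,0,0,0],[0,0,0,0,0,0],[0,0,0,0,0,0]],
  ],
)

```text
time: 5.12
eef_pos: [526.8, 17.4, 328.6]
eef_rot: [0.691, 0.721, 0.036, 0.015]
force: [-0.8, 0.2, 0.2]
opening: 1.0
grip_force: 0.0
```

```bash
python3 rec.py
```

```text
5.125 [ 0.97   0.345 -1.26   1.796  0.343  1.178 -0.34 ] [ 0.02 -0.03  0.    0.    0.01  0.   -0.01] [526.8  17.4 328.6]
```

```bash
cat >> kin.py <<'E'
import json
z=np.array([0,0,1.])
E
python3 - <<'E'
from kin import *
D=[([1.53321178,0.5018688,-0.42678952,1.55145142,0.22079206,1.13829457,-0.21027693],[192.34,-620.19,244.66]),([1.574,-0.161,-1.534,2.423,-0.968,0.191,0.907],[490.53,1.13,216.07])]+[tuple(json.loads(l)[:2]) for l in open('data.jsonl')]
def cols(q,name):
    f=frames(q); g=R.from_euler('z',-q[0]); A2=f[0]*R.from_euler('z',-q[2]); B2=f[1]*R.from_euler('z',-q[4])
    e=np.eye(3)
    al={'d1':e[2],'a1':g.apply(e[0]),'b1':g.apply(e[1]),'d3':f[0].apply(e[2]),'a3':A2.apply(e[0]),'b3':A2.apply(e[1]),'a4':f[1].apply(e[0]),'d5':f[1].apply(e[2]),'a5':B2.apply(e[0]),'b5':B2.apply(e[1]),'a6':f[2].apply(e[0]),'d7':f[2].apply(e[2]),'bx':e[0],'by':e[1]}
    return [al[n] for n in name]
for name in [['d1','d3','d5','d7'],['d1','d3','d5','d7','a3','a4'],['d1','d3','d5','d7','b3','b5'],['d1','d3','d5','d7','a6'],['d1','d3','d5','d7','a3','a4','a6'],['d1','d3','d5','d7','a1'],['d1','d3','d5','d7','bx','by'],['d1','d3','d5','d7','b1','b3','b5'],['d1','d3','d5','d7','a3','a4','b3','b5','a6']]:
    A=np.vstack([np.array(cols(q,name)).T for q,p in D]); b=np.hstack([p for q,p in D])
    w=np.linalg.lstsq(A,b,rcond=None)[0]; print(dict(zip(name,w.round(1))),'rms',np.sqrt(np.mean((A@w-b)**2)).round(2))
E
```

```text
{'d1': np.float64(296.3), 'd3': np.float64(540.9), 'd5': np.float64(452.2), 'd7': np.float64(337.8)} rms 8.43
{'d1': np.float64(261.7), 'd3': np.float64(521.0), 'd5': np.float64(443.8), 'd7': np.float64(310.8), 'a3': np.float64(1.6), 'a4': np.float64(-28.8)} rms 7.93
{'d1': np.float64(325.6), 'd3': np.float64(514.6), 'd5': np.float64(457.1), 'd7': np.float64(337.9), 'b3': np.float64(-10.7), 'b5': np.float64(-5.8)} rms 2.66
{'d1': np.float64(286.5), 'd3': np.float64(541.9), 'd5': np.float64(438.4), 'd7': np.float64(337.4), 'a6': np.float64(-13.7)} rms 7.69
{'d1': np.float64(193.7), 'd3': np.float64(497.3), 'd5': np.float64(404.9), 'd7': np.float64(277.8), 'a3': np.float64(-3.7), 'a4': np.float64(-71.1), 'a6': np.float64(-32.4)} rms 4.54
{'d1': np.float64(324.2), 'd3': np.float64(514.1), 'd5': np.float64(448.9), 'd7': np.float64(342.0), 'a1': np.float64(15.2)} rms 5.16
{'d1': np.float64(341.2), 'd3': np.float64(511.6), 'd5': np.float64(463.6), 'd7': np.float64(350.1), 'bx': np.float64(-12.0), 'by': np.float64(-13.1)} rms 4.45
{'d1': np.float64(346.0), 'd3': np.float64(505.7), 'd5': np.float64(470.7), 'd7': np.float64(344.3), 'b1': np.float64(-14.8), 'b3': np.float64(-11.4), 'b5': np.float64(-0.7)} rms 0.02
{'d1': np.float64(367.9), 'd3': np.float64(533.3), 'd5': np.float64(474.6), 'd7': np.float64(379.5), 'a3': np.float64(-19.0), 'a4': np.float64(18.3), 'b3': np.float64(-6.7), 'b5': np.float64(-10.4), 'a6': np.float64(-1.6)} rms 2.38
```

```bash
cat >> kin.py <<'E'
W=dict(d1=346.0,d3=505.7,d5=470.7,d7=344.3,b1=-14.8,b3=-11.4,b5=-.7)
def FK(q):
    q=np.asarray(q); A,B,C,T=frames(q); y=np.array([0,1.,0])
    p=W['d1']*z+R.from_euler('z',-q[0]).apply(y)*W['b1']+A.apply(z)*W['d3']+(A*R.from_euler('z',-q[2])).apply(y)*W['b3']+B.apply(z)*W['d5']+(B*R.from_euler('z',-q[4])).apply(y)*W['b5']+C.apply(z)*W['d7']
    return p,T
def err(q,p,T): a,B=FK(q); return np.r_[(a-p)/100,(B.inv()*T).as_rotvec()]
def IK(p,Q,q0,reg=1e-3):
    T=R.from_matrix(Q); mid=(lo+hi)/2
    r=least_squares(lambda q:np.r_[err(q,p,T),reg*(q-q0)],np.clip(q0,lo+1e-3,hi-1e-3),bounds=(lo,hi))
    return r.x,np.linalg.norm(err(r.x,p,T))
E
python3 - <<'E'
from kin import *
o=np.array([596.4,-1.5,115]); a=np.radians(35); ex=np.array([np.cos(a),0,np.sin(a)]); n=np.array([-np.sin(a),0,np.cos(a)])
g=o-36.5*ex+34*n; rng=np.random.default_rng(1)
print(FK(robot.get_state()['joint_positions'])[0])
fl=R.from_euler('z',180,degrees=True).as_matrix()
for nm,p,Q in [('stand',g+130*n,tiltR(35)),('grip',g,tiltR(35)),('gripflip',g,tiltR(35)@fl),('grip25',g,tiltR(25)),('grip20',g,tiltR(20))]:
    S=[]
    for _ in range(60):
        q,e=IK(p,Q,rng.uniform(lo,hi),1e-4)
        if e<5e-3: S.append((np.min(np.minimum(q-lo,hi-q)),q))
    S.sort(key=lambda t:-t[0]); print(nm,len(S)); 
    for m,q in S[::max(1,len(S)//6)][:7]: print(round(m,3),q.round(2))
E
```

```text
[526.85566384  17.38243197 328.62164489]
stand 0
grip 42
0.045 [ 1.09  0.96 -1.46  2.38  1.89  0.93 -1.55]
0.044 [ 1.02  0.73 -1.3   2.38  1.9   0.7  -1.67]
0.033 [ 0.52  0.37 -0.66  2.39  2.18  0.29 -2.15]
0.001 [-0.57  0.34  0.56  2.42  3.75  0.22  2.41]
0.0 [-0.62  0.35  0.62  2.42  3.82  0.24  2.34]
0.0 [-0.47  0.32  0.45  2.42  3.61  0.2   2.57]
gripflip 36
0.039 [ 0.79  0.48 -0.97  2.38  2.    0.42  1.24]
0.029 [ 0.41  0.34 -0.52  2.39  2.28  0.25  0.86]
0.003 [ 1.11  1.09 -1.54  2.38  1.9   1.06  1.65]
0.0 [-0.41  0.31  0.38  2.41  3.51  0.19 -0.47]
0.0 [ 0.1   0.3  -0.19  2.4   2.64  0.19  0.46]
0.0 [-0.41  0.31  0.38  2.41  3.51  0.19 -0.47]
grip25 39
0.171 [ 1.02  0.77 -1.35  2.25  1.49  0.77 -1.29]
0.17 [ 0.98  0.69 -1.28  2.25  1.45  0.68 -1.28]
0.167 [ 0.8   0.49 -1.    2.25  1.29  0.44 -1.21]
0.064 [ 0.45  0.35 -0.58  2.26  1.    0.25 -0.99]
0.0 [-0.54  0.33  0.55  2.29 -0.87  0.19  0.77]
0.0 [ 0.25  0.31 -0.34  2.27  0.76  0.19 -0.78]
0.0 [-0.54  0.33  0.55  2.29 -0.87  0.19  0.77]
grip20 40
0.237 [ 0.94  0.66 -1.23  2.18  1.23  0.7  -1.09]
0.232 [ 0.7   0.46 -0.89  2.19  0.95  0.46 -0.9 ]
0.186 [-0.96  0.57  1.11  2.23 -1.17  0.55  1.  ]
0.137 [ 0.34  0.34 -0.45  2.2   0.55  0.33 -0.56]
0.1 [ 0.12  0.32 -0.2   2.2   0.3   0.29 -0.34]
0.089 [ 0.    0.31 -0.07  2.21  0.15  0.28 -0.2 ]
0.0 [ 1.05  1.04 -1.54  2.18  1.48  1.1  -1.19]
```

```bash
cat >> kin.py <<'E'
o=np.array([596.4,-1.5,115.]); a_=np.radians(35); ex=np.array([np.cos(a_),0,np.sin(a_)]); n=np.array([-np.sin(a_),0,np.cos(a_)])
g=o-36.5*ex+34*n
def sim(way,q,p,Q,step=25,turn=5):
    """track min-change joint path; report at each waypoint"""
    p=np.array(p,float); Rt=R.from_matrix(Q)
    for tp,tQ in way:
        tR=R.from_matrix(tQ); dv=(Rt.inv()*tR).as_rotvec(); N=max(1,int(np.ceil(max(np.linalg.norm(tp-p)/step,np.degrees(np.linalg.norm(dv))/turn)))); mx=0
        for i in range(1,N+1):
            q2,e=IK(p+(tp-p)*i/N,(Rt*R.from_rotvec(dv*i/N)).as_matrix(),q,1e-3); mx=max(mx,abs(q2-q).max()); q=q2
        print(np.round(tp,1),'err',round(e,4),'maxdq/step',round(mx,2),'margin',np.min(np.minimum(q-lo,hi-q)).round(3),q.round(2)); p=np.array(tp);Rt=tR
    return q
E
python3 - <<'E'
from kin import *
q=robot.get_state()['joint_positions']; p,Q=now(); up=np.array([0,0,1.])
for A in ([(g+110*up,tiltR(5)),(g+50*up,tiltR(15)),(g+20*up,tiltR(25)),(g,tiltR(35))],[(g+110*up,tiltR(0)),(g+50*up,tiltR(0)),(g+25*up+5*ex,tiltR(20)),(g,tiltR(30)),(g,tiltR(35))]):
    print(); q1=sim(A,q,p,Q)
    # swing about pivot, then draw out
    pv=o+68*ex+6*n; W2=[]
    for t in (10,20,30):
        M=R.from_rotvec([0,np.radians(t),0]); W2.append((pv+M.apply(g-pv),tiltR(35-t)))
    e=W2[-1][0]; W2+=[(e-28*ex,tiltR(5)),(e-28*ex+80*up,tiltR(0))]
    sim(W2,q1,g,tiltR(35))
E
```

```text
[547.   -1.5 231.9] err 0.0 maxdq/step 0.04 margin 0.43 [ 0.83  0.46 -1.11  1.88  0.52  1.01 -0.49]
[547.   -1.5 171.9] err 0.0 maxdq/step 0.12 margin 0.338 [ 0.81  0.43 -1.03  2.08  0.68  0.67 -0.64]
[547.   -1.5 141.9] err 0.0 maxdq/step 0.16 margin 0.154 [ 0.66  0.36 -0.82  2.25  0.99  0.34 -0.96]
[547.   -1.5 121.9] err 0.0 maxdq/step 0.52 margin 0.04 [ 0.81  0.49 -0.99  2.38  1.99  0.44 -1.88]
[542.1  -1.5 140.1] err 0.0 maxdq/step 0.42 margin 0.168 [ 0.94  0.52 -1.18  2.25  1.27  0.53 -1.17]
[540.5  -1.5 158.9] err 0.0 maxdq/step 0.13 margin 0.245 [ 0.97  0.62 -1.29  2.1   0.98  0.81 -0.88]
[542.1  -1.5 177.7] err 0.0 maxdq/step 0.09 margin 0.234 [ 0.92  0.7  -1.31  1.94  0.83  1.06 -0.74]
[519.2  -1.5 161.6] err 0.0 maxdq/step 0.03 margin 0.233 [ 0.94  0.69 -1.31  2.01  0.84  1.01 -0.77]
[519.2  -1.5 241.6] err 0.0 maxdq/step 0.06 margin 0.138 [ 0.97  0.66 -1.4   1.86  0.69  1.24 -0.65]

[547.   -1.5 231.9] err 0.0 maxdq/step 0.04 margin 0.453 [ 0.78  0.52 -1.09  1.81  0.51  1.12 -0.48]
[547.   -1.5 171.9] err 0.0 maxdq/step 0.03 margin 0.518 [ 0.73  0.59 -1.02  1.87  0.59  1.02 -0.54]
[551.1  -1.5 149.8] err 0.0 maxdq/step 0.11 margin 0.259 [ 0.75  0.41 -0.94  2.16  0.82  0.5  -0.78]
[547.   -1.5 121.9] err 0.0 maxdq/step 0.58 margin 0.099 [ 0.68  0.41 -0.84  2.32  1.61  0.32 -1.56]
[547.   -1.5 121.9] err 0.0 maxdq/step 0.37 margin 0.04 [ 0.82  0.5  -1.    2.38  1.98  0.45 -1.88]
[542.1  -1.5 140.1] err 0.0 maxdq/step 0.42 margin 0.168 [ 0.94  0.53 -1.18  2.25  1.27  0.54 -1.17]
[540.5  -1.5 158.9] err 0.0 maxdq/step 0.13 margin 0.239 [ 0.98  0.63 -1.3   2.1   0.98  0.81 -0.88]
[542.1  -1.5 177.7] err 0.0 maxdq/step 0.09 margin 0.229 [ 0.92  0.71 -1.31  1.94  0.83  1.06 -0.74]
[519.2  -1.5 161.6] err 0.0 maxdq/step 0.03 margin 0.228 [ 0.94  0.69 -1.31  2.01  0.85  1.01 -0.77]
[519.2  -1.5 241.6] err 0.0 maxdq/step 0.06 margin 0.132 [ 0.97  0.66 -1.41  1.86  0.69  1.24 -0.66]
```

```bash
sed -i 's/^o=np.array(.*115.\]);/o=np.array([597.9,-1.6,115.]);/' kin.py; python3 - <<'E'
from kin import *
p,Q=now(); up=np.array([0,0,1.]); W3=[(g+110*up,tiltR(5)),(g+50*up,tiltR(15))]
print(g); plan(p,Q,W3,step=25,turn=5); sim(W3,robot.get_state()['joint_positions'],p,Q)
E
```

```text
[548.49935155  -1.6        121.91562958]
[[-0.45, 0.28, 1.95, -0.2, -0.4, 0.5], [-0.44, 0.27, 1.95, -0.2, -0.3, 0.4], [-0.43, 0.27, 1.95, -0.2, -0.4, 0.5], [-0.41, 0.27, 1.96, -0.1, -0.3, 0.5], [-0.39, 0.27, 1.96, -0.2, -0.4, 0.4]]
[[0.0, -0.17, 1.99, -3.3, 0.0, 0.0], [0.0, -0.29, 1.98, -3.4, 0.0, 0.0], [0.0, -0.41, 1.96, -3.3, 0.0, 0.0]]
[548.5  -1.6 231.9] err 0.0 maxdq/step 0.04 margin 0.432 [ 0.83  0.47 -1.11  1.88  0.52  1.01 -0.49]
[548.5  -1.6 171.9] err 0.0 maxdq/step 0.12 margin 0.341 [ 0.81  0.43 -1.03  2.08  0.68  0.67 -0.64]
```

Request:
play_rows(
  steps=[
    [[-0.5,0.3,1.95,-0.2,-0.4,0.5],[-0.4,0.3,1.95,-0.2,-0.4,0.5],[-0.4,0.3,1.95,-0.2,-0.4,0.5],[-0.4,0.3,1.95,-0.2,-0.3,0.5],[-0.4,0.2,1.95,-0.2,-0.4,0.4]],
  ],
  jaw=-0.52,
)

```text
time: 5.75
eef_pos: [549.7, -1.2, 229.3]
eef_rot: [0.707, 0.706, 0.031, 0.029]
force: [-0.1, -0.4, 0.6]
opening: 0.759
grip_force: 0.0
```

Request:
play_rows(
  steps=[
    [[0,-0.2,2.0,-3.3,0,0],[0,-0.3,2.0,-3.3,0,0],[0,-0.4,1.95,-3.4,0,0],[0,0,0,0,0,0],[0,0,0,0,0,0]],
  ],
)

```text
time: 6.38
eef_pos: [550.1, -0.5, 171.2]
eef_rot: [0.702, 0.701, 0.093, 0.091]
force: [0.0, 0.4, 0.6]
opening: 0.761
grip_force: 0.0
```

```bash
python3 rec.py; python3 - <<'E'
from meas import *
import kin
fit('wrist','4'); p,Q=now(); print(p,Q.round(3).tolist())
s=robot.get_state()['joint_positions']
up=kin.z; g=kin.g
for W4 in ([(g+22*up+3*kin.ex,tiltR(24)),(g,tiltR(32))],):
    kin.plan(p,Q,W4,step=10,turn=3.0); kin.sim(W4,s,p,Q,step=10,turn=3)
E
```

```text
6.375 [ 0.807  0.437 -1.028  2.075  0.681  0.667 -0.638] [ 0.01 -0.   -0.01 -0.02  0.   -0.   -0.  ] [ 5.501e+02 -5.000e-01  1.712e+02]
wrist 95925 n [-0.5762  0.0032  0.8173] tilt 35.19 cen [600.3  22.8 128.4]
869 [[-69.8, -41.8, 20.4], [-66.2, -23.9, 28.5], [-65.2, -7.8, 31.0]] world med [529.7  -1.  113.6] edge slope deg -0.23
1241 [[-33.9, -46.1, 20.5], [-29.8, -21.0, 29.2], [-28.5, -0.1, 31.1]] world med [559.    1.9 135.1] edge slope deg -0.55
[ 5.50510105e+02 -4.67055512e-01  1.71587651e+02] [[0.001, 0.966, 0.259], [1.0, -0.002, 0.003], [0.004, 0.259, -0.966]]
[[-0.04, -0.21, 0.84, -3.0, -0.1, 0.0], [-0.04, -0.25, 0.83, -3.0, 0.0, -0.1], [-0.04, -0.3, 0.81, -3.0, -0.1, 0.0], [0.0, -0.4, 0.69, -2.7, 0.0, 0.0], [0.0, -0.42, 0.67, -2.6, 0.0, 0.0]]
[[0.0, -0.46, 0.65, -2.7, 0.0, 0.0]]
[551.   -1.6 145.6] err 0.0 maxdq/step 0.12 margin 0.193 [ 0.69  0.37 -0.86  2.22  0.93  0.38 -0.9 ]
[548.5  -1.6 121.9] err 0.0 maxdq/step 0.38 margin 0.076 [ 0.65  0.41 -0.81  2.34  1.81  0.31 -1.75]
```

Request:
play_rows(
  steps=[
    [[0,-0.2,0.85,-3,0,0],[-0.1,-0.25,0.85,-3,0,0],[0,-0.3,0.8,-3,0,0],[0,0,0,0,0,0],[0,0,0,0,0,0]],
  ],
)

```text
time: 7.05
eef_pos: [550.8, -1.6, 145.4]
eef_rot: [0.692, 0.691, 0.148, 0.146]
force: [-0.7, -0.6, 0.8]
opening: 0.758
grip_force: 0.5
```

```bash
sed -i 's/597.9,-1.6,115/598.2,-1.7,115/' kin.py; python3 rec.py; python3 - <<'E'
from kin import *
p,Q=now(); s=robot.get_state()['joint_positions']
W4=[(g,tiltR(32))]
plan(p,Q,W4,step=10,turn=1); sim(W4,s,p,Q,step=10,turn=1)
E
```

```text
7.05 [ 0.692  0.37  -0.855  2.221  0.929  0.38  -0.897] [ 0.01  0.   -0.01  0.    0.   -0.   -0.  ] [550.8  -1.6 145.4]
[[0.0, -0.13, 0.23, -0.9, 0.0, 0.0], [0.0, -0.13, 0.23, -0.9, 0.0, 0.0], [-0.01, -0.13, 0.22, -0.9, 0.0, 0.0], [0.0, -0.14, 0.22, -0.9, 0.0, -0.1], [0.0, -0.14, 0.22, -0.8, -0.1, 0.0]]
[[0.0, -0.14, 0.22, -0.9, 0.0, 0.0], [-0.01, -0.15, 0.22, -0.9, 0.0, 0.0], [0.0, -0.15, 0.21, -0.9, 0.0, 0.0], [0.0, -0.15, 0.21, -0.9, 0.0, 0.0]]
[548.8  -1.7 121.9] err 0.0 maxdq/step 0.16 margin 0.074 [ 0.57  0.38 -0.71  2.35  1.84  0.27 -1.8 ]
```

Request:
play_rows(
  steps=[
    [[0,-0.13,0.23,-0.9,0,0],[0,-0.13,0.23,-0.9,0,0],[0,-0.13,0.22,-0.9,0,0],[0,-0.14,0.22,-0.9,0,0],[0,-0.14,0.22,-0.9,0,0]],
  ],
)

```text
time: 7.68
eef_pos: [549.8, -1.7, 132.1]
eef_rot: [0.686, 0.684, 0.175, 0.173]
force: [0.2, -0.2, -0.7]
opening: 0.759
grip_force: 0.0
```

Request:
play_rows(
  steps=[
    [[0,-0.14,0.22,-0.9,0,0],[0,-0.15,0.22,-0.9,0,0],[0,-0.15,0.21,-0.9,0,0],[0,-0.15,0.21,-0.9,0,0],[0,0,0,0,0,0]],
  ],
)

```text
time: 8.3
eef_pos: [548.4, -1.6, 121.2]
eef_rot: [0.68, 0.679, 0.196, 0.194]
force: [0.1, 0.6, 0.1]
opening: 0.76
grip_force: 0.0
```

```bash
python3 rec.py; python3 - <<'E'
from kin import *
p,Q=now(); print(Q.round(3).tolist(), 'tilt',np.degrees(np.arcsin(Q[0,2])))
d=p-g; print('off ex,y,n',d@ex,d[1],d@n)
pic,dd=imaging.grab_frame('wrist'); cv2.imwrite('pics/wrist5.png',pic)
E
```

```text
8.3 [ 0.534  0.367 -0.667  2.349  1.869  0.252 -1.845] [-0.01 -0.01  0.02 -0.01 -0.06 -0.01  0.05] [548.4  -1.6 121.2]
[[0.001, 0.847, 0.531], [1.0, -0.003, 0.002], [0.004, 0.531, -0.847]] tilt 32.06391156280566
off ex,y,n -0.7761036155255715 0.07517929444396088 -0.3377031411433907
```

View pics/wrist5.png

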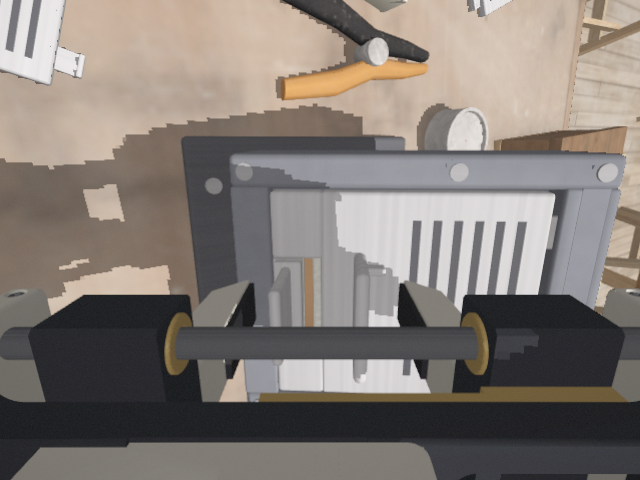

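Request:
play_rows(
  steps=[
    [[0,0,0,-0.7,0,0],[0,0,0,-0.7,0,0],[0,0,0,-0.7,0,0],[0,0,0,0,0,0]],
  ],
)

```text
time: 8.85
eef_pos: [548.2, -1.8, 121.4]
eef_rot: [0.677, 0.675, 0.209, 0.207]
force: [0.9, -1.0, 0.5]
opening: 0.763
grip_force: 0.0
```

Request:
play_rows(
  steps=[
    [[0,0,0,0,0,0],[0,0,0,0,0,0],[0,0,0,0,0,0],[0,0,0,0,0,0],[0,0,0,0,0,0]],
  ],
  jaw=1,
  squeeze=30,
)

```text
time: 9.48
eef_pos: [548.8, -1.5, 122.0]
eef_rot: [0.676, 0.675, 0.209, 0.207]
force: [1.5, 1.5, 2.7]
opening: 0.373
grip_force: 29.9
```

Request:
play_rows(
  steps=[
    [[0,0,0,0,0,0],[0,0,0,0,0,0]],
  ],
)

```text
time: 9.72
eef_pos: [548.8, -1.5, 122.0]
eef_rot: [0.676, 0.675, 0.209, 0.207]
force: [2.2, 1.2, 4.9]
opening: 0.373
grip_force: 29.9
```

```bash
python3 rec.py; python3 - <<'E'
from kin import *
s=robot.get_state(); p,Q=now(); t0=np.degrees(np.arcsin(Q[0,2])); print('tilt',t0,'opening mm',s['opening']*92,s['grip_force'],s['force'])
d=p-g; print('off ex,y,n',d@ex,d[1],d@n)
pv=o+68*ex+6*n; W2=[]
for t in range(2,31,2):
    M=R.from_rotvec([0,np.radians(t),0]); W2.append((pv+M.apply(p-pv),M.as_matrix()@Q))
plan(p,Q,W2,step=20,turn=4)
sim(W2[::2],s['joint_positions'],p,Q)
E
```

```text
9.725 [ 0.609  0.394 -0.754  2.372  2.044  0.311 -2.   ] [-0.  0. -0. -0.  0.  0.  0.] [548.8  -1.5 122. ]
tilt 34.258230036117745 opening mm 34.342542730908605 29.939211308956146 [2.18458534 1.18278883 4.87773343]
off ex,y,n 0.03868070111831574 0.18773295936064494 0.019397489414438026
[[0.0, 0.1, -0.36, 2.0, 0.0, 0.0], [0.0, 0.1, -0.37, 2.0, 0.0, 0.0], [0.0, 0.1, -0.36, 2.0, 0.0, 0.0], [0.0, 0.1, -0.37, 2.0, 0.0, 0.0], [0.0, 0.1, -0.36, 2.0, 0.0, 0.0]]
[[0.01, 0.1, -0.36, 2.0, 0.0, 0.0], [0.0, 0.1, -0.37, 2.0, 0.0, 0.0], [0.0, 0.1, -0.36, 2.0, 0.0, 0.0], [0.0, 0.09, -0.37, 2.0, 0.0, 0.0], [0.0, 0.1, -0.36, 2.0, 0.0, 0.0]]
[[0.0, 0.1, -0.37, 2.0, 0.0, 0.0], [0.0, 0.1, -0.36, 2.0, 0.0, 0.1], [0.0, 0.1, -0.36, 2.0, -0.1, 0.0], [0.0, 0.1, -0.37, 2.0, 0.0, 0.0], [0.0, 0.1, -0.36, 2.0, 0.0, 0.0]]
[547.6  -1.5 125.5] err 0.0 maxdq/step 0.19 margin 0.057 [ 0.54  0.36 -0.67  2.35  1.85  0.25 -1.83]
[545.5  -1.5 132.8] err 0.0 maxdq/step 0.52 margin 0.123 [ 0.69  0.38 -0.85  2.3   1.35  0.31 -1.31]
[543.9  -1.5 140.2] err 0.0 maxdq/step 0.26 margin 0.18 [ 0.82  0.43 -1.01  2.24  1.11  0.44 -1.05]
[542.9  -1.5 147.6] err 0.0 maxdq/step 0.15 margin 0.238 [ 0.87  0.48 -1.1   2.18  0.97  0.56 -0.9 ]
[542.4  -1.5 155.2] err 0.0 maxdq/step 0.12 margin 0.299 [ 0.89  0.52 -1.15  2.12  0.87  0.67 -0.8 ]
[542.4  -1.5 162.7] err 0.0 maxdq/step 0.11 margin 0.361 [ 0.89  0.55 -1.17  2.06  0.81  0.79 -0.74]
[542.9  -1.5 170.3] err 0.0 maxdq/step 0.11 margin 0.358 [ 0.88  0.58 -1.18  1.99  0.75  0.89 -0.69]
[544.   -1.5 177.7] err 0.0 maxdq/step 0.1 margin 0.359 [ 0.85  0.62 -1.18  1.93  0.71  1.   -0.65]
```

Request:
play_rows(
  steps=[
    [[0,0.05,-0.18,1,0,0],[0,0.05,-0.18,1,0,0],[0,0.05,-0.18,1,0,0],[0,0.05,-0.18,1,0,0],[0,0.05,-0.18,1,0,0]],
  ],
)

```text
time: 10.35
eef_pos: [545.2, -1.9, 130.1]
eef_rot: [0.685, 0.683, 0.179, 0.177]
force: [4.0, -0.9, 0.8]
opening: 0.373
grip_force: 29.9
```

Request:
play_rows(
  steps=[
    [[0,0.05,-0.18,1,0,0],[0,0.05,-0.18,1,0,0],[0,0.05,-0.18,1,0,0],[0,0.05,-0.18,1,0,0],[0,0,0,0,0,0]],
  ],
)

```text
time: 10.98
eef_pos: [543.5, -1.8, 137.2]
eef_rot: [0.691, 0.689, 0.155, 0.153]
force: [2.5, -0.7, -1.1]
opening: 0.373
grip_force: 29.9
```

```bash
cat > sw.py <<'E'
from kin import *
s=robot.get_state(); p,Q=now(); p0=np.array([548.8,-1.5,122.0]); t0=34.26
t=np.degrees(np.arcsin(Q[0,2])); pv=o+68*ex+6*n
M=R.from_rotvec([0,np.radians(t0-t),0]); e=p-(pv+M.apply(p0-pv)); 
print('swung',t0-t,'deviation from arc (world)',e.round(2),'force',s['force'].round(1),'grip',s['grip_force'],s['opening']*92,'yaw x',Q[:,0].round(3),s['joint_positions'].round(2))
E
python3 sw.py
```

```text
swung 9.11247602670542 deviation from arc (world) [-0.74 -0.27 -1.37] force [ 2.5 -0.7 -1.1] grip 29.936068654060364 34.28294826481005 yaw x [0.002 1.    0.004] [ 0.65  0.36 -0.8   2.26  1.02  0.32 -0.99]
```

Request:
play_rows(
  steps=[
    [[0,0.12,-0.38,2,0,0],[0,0.12,-0.38,2,0,0],[0,0.12,-0.38,2,0,0],[0,0.1,-0.37,2,0,0],[0,0.1,-0.37,2,0,0]],
  ],
)

```text
time: 11.6
eef_pos: [540.0, -2.2, 155.5]
eef_rot: [0.702, 0.7, 0.093, 0.091]
force: [-0.1, 0.5, -0.9]
opening: 0.375
grip_force: 29.9
```

Request:
play_rows(
  steps=[
    [[0,0.1,-0.37,2,0,0],[0,0.1,-0.37,2,0,0],[0,0,0,0,0,0],[0,0,0,0,0,0]],
  ],
)

```text
time: 12.1
eef_pos: [540.9, -1.9, 163.6]
eef_rot: [0.704, 0.703, 0.069, 0.067]
force: [-0.1, -0.3, -1.9]
opening: 0.371
grip_force: 29.9
```

```bash
python3 sw.py; python3 - <<'E'
from h import *
pic,_=imaging.grab_frame('scene'); cv2.imwrite('pics/s6.png',cv2.resize(pic[150:390,200:520],(800,600),interpolation=cv2.INTER_CUBIC))
E
```

```text
swung 23.18726992756588 deviation from arc (world) [-1.57 -0.43 -1.45] force [-0.1 -0.3 -1.9] grip 29.92160975933075 34.11272433929388 yaw x [0.001 1.    0.003] [ 0.8   0.47 -1.03  2.05  0.66  0.74 -0.61]
```

View pics/s6.png

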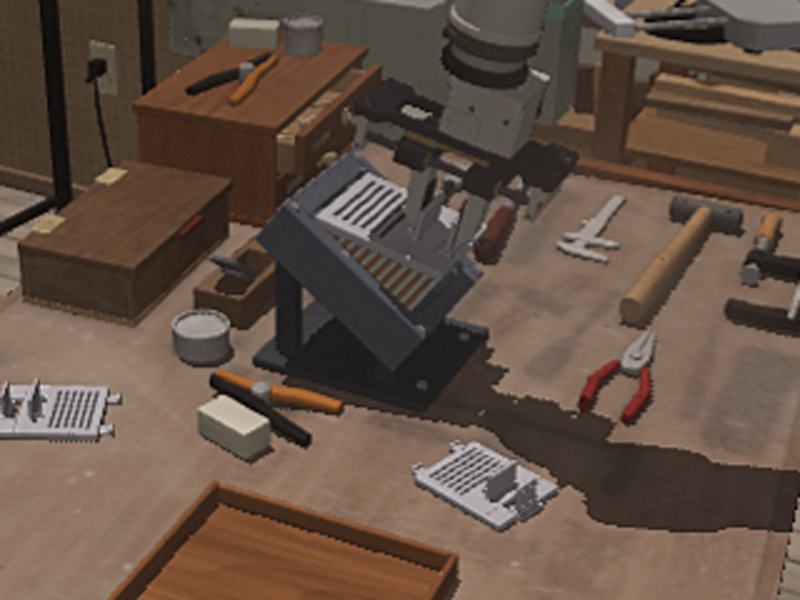

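Request:
play_rows(
  steps=[
    [[0,0.14,-0.4,2,0,0],[0,0.14,-0.4,2,0,0],[0,0.12,-0.38,2,0,0],[0,0.07,-0.2,1,0,0],[0,0,0,0,0,0]],
  ],
)

```text
time: 12.78
eef_pos: [544.7, -1.8, 178.8]
eef_rot: [0.707, 0.706, 0.027, 0.025]
force: [0.1, 0.5, -2.3]
opening: 0.373
grip_force: 29.9
```

Request:
play_rows(
  steps=[
    [[0,0,0,0,0,0]],
  ],
)

```text
time: 12.9
eef_pos: [544.2, -1.8, 178.6]
eef_rot: [0.707, 0.706, 0.027, 0.025]
force: [0.0, -0.2, -2.9]
opening: 0.374
grip_force: 29.9
```

```bash
python3 sw.py; python3 - <<'E'
from kin import *
p,Q=now(); up=z
W=[(p-32*ex,Q)]; plan(p,Q,W,step=5); 
sim(W+[(p-32*ex+[-15,0,25],Q),([500,0,255],tiltR(0)),([480,180,230],tiltR(0)),([482,371,180],tiltR(0,2)),([482,371,42],tiltR(0,2))],robot.get_state()['joint_positions'],p,Q)
E
```

```text
swung 30.1218025288583 deviation from arc (world) [ 0.18 -0.34  0.61] force [ 0.  -0.2 -2.9] grip 29.92177963256836 34.40928432856434 yaw x [0.001 1.    0.003] [ 0.77  0.53 -1.04  1.93  0.59  0.94 -0.55]
[[0.0, -0.39, 0.23, 0.0, 0.0, 0.0], [0.0, -0.39, 0.24, 0.0, 0.0, 0.0], [0.0, -0.4, 0.23, 0.0, 0.0, 0.0], [0.0, -0.39, 0.24, 0.0, 0.0, 0.0], [-0.01, -0.39, 0.23, 0.0, 0.0, 0.0]]
[[0.0, -0.39, 0.24, 0.0, 0.0, 0.0], [0.0, -0.4, 0.23, 0.0, 0.0, 0.0]]
[518.   -1.8 160.3] err 0.0 maxdq/step 0.04 margin 0.417 [ 0.79  0.51 -1.04  2.    0.6   0.88 -0.57]
[503.   -1.8 185.3] err 0.0 maxdq/step 0.03 margin 0.404 [ 0.85  0.46 -1.1   2.02  0.54  0.9  -0.52]
[500   0 255] err 0.0 maxdq/step 0.07 margin 0.369 [ 0.9   0.41 -1.17  1.9   0.42  1.12 -0.43]
[480 180 230] err 0.0 maxdq/step 0.06 margin 0.417 [ 0.48  0.46 -1.12  1.89  0.47  1.08 -0.83]
[482 371 180] err 0.0 maxdq/step 0.07 margin 0.556 [-0.01  0.67 -0.98  1.71  0.62  1.11 -1.15]
[482 371  42] err 0.0 maxdq/step 0.04 margin 0.645 [-0.1   0.84 -0.84  1.78  0.78  0.9  -1.26]
```

Request:
play_rows(
  steps=[
    [[0,-0.4,0.24,0,0,0],[0,-0.4,0.24,0,0,0],[0,-0.4,0.24,0,0,0],[0,-0.4,0.24,0,0,0],[0,-0.4,0.24,0,0,0]],
  ],
)

```text
time: 13.52
eef_pos: [525.3, -1.8, 165.4]
eef_rot: [0.707, 0.706, 0.027, 0.025]
force: [-0.3, -0.0, -1.8]
opening: 0.373
grip_force: 29.9
```

Request:
play_rows(
  steps=[
    [[0,-0.4,0.24,0,0,0],[0,-0.4,0.24,0,0,0],[0,-0.4,-0.5,0,0,0],[0,-0.5,-1,0,0,0],[0,-0.5,-1.5,1,0,0]],
  ],
)

```text
time: 14.15
eef_pos: [501.1, -1.7, 189.8]
eef_rot: [0.707, 0.707, 0.02, 0.018]
force: [1.1, 0.1, -1.6]
opening: 0.377
grip_force: 29.9
```

```bash
python3 sw.py; python3 - <<'E'
from kin import *
print(now()[0]); pic,_=imaging.grab_frame('scene'); cv2.imwrite('pics/s7.png',cv2.resize(pic[120:360,200:520],(640,480),interpolation=cv2.INTER_CUBIC))
p,Q=now(); plan(p,Q,[([495,0,250],tiltR(0)),([482,180,230],tiltR(0,1)),([482,371,180],tiltR(0,2))],step=35,turn=5)
E
```

```text
swung 31.14700180009595 deviation from arc (world) [-43.27  -0.17   9.9 ] force [ 1.1  0.1 -1.6] grip 29.91812825202942 34.69376247487729 yaw x [0.001 1.    0.003] [ 0.85  0.46 -1.1   2.    0.52  0.93 -0.51]
[501.09101676  -1.67233802 189.80933468]
[[0.07, -0.19, -2.93, 1.6, -0.1, 0.0], [0.07, -0.27, -2.93, 1.6, 0.0, 0.0], [3.0, -0.22, 0.34, 0.0, 0.0, -0.2], [3.0, -0.21, 0.33, 0.0, 0.0, -0.1], [3.0, -0.2, 0.34, 0.0, 0.0, -0.2]]
[[3.0, -0.19, 0.33, 0.0, 0.0, -0.2], [3.01, -0.18, 0.34, 0.0, 0.0, -0.2], [3.0, -0.17, 0.33, 0.0, 0.0, -0.1], [3.18, 0.05, 0.84, 0.0, 0.0, -0.2], [3.18, 0.07, 0.83, 0.0, 0.0, -0.1]]
[[3.19, 0.07, 0.84, 0.0, 0.0, -0.2], [3.18, 0.08, 0.83, 0.0, 0.0, -0.2], [3.18, 0.09, 0.84, 0.0, 0.0, -0.2], [3.18, 0.1, 0.84, 0.0, 0.0, -0.1]]
```

View pics/s7.png

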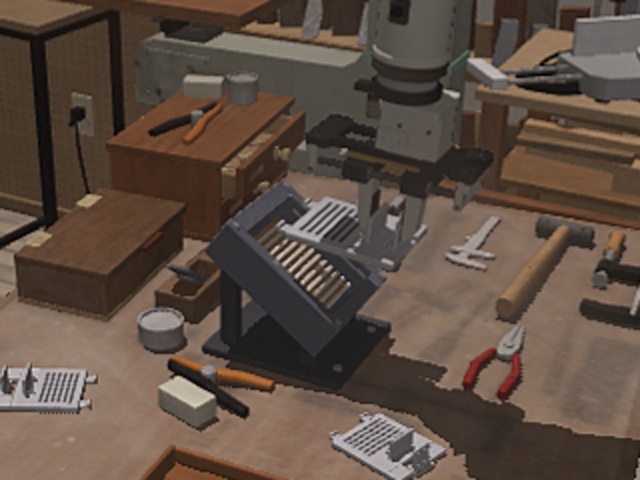

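Request:
play_rows(
  steps=[
    [[0.1,-0.2,-2.9,1.6,0,0],[0.1,-0.3,-2.9,1.6,0,0],[3,-0.2,0.3,0,0,-0.2],[3,-0.2,0.3,0,0,-0.2],[3,-0.2,0.3,0,0,-0.2]],
  ],
)

```text
time: 14.82
eef_pos: [488.4, 90.8, 238.6]
eef_rot: [0.704, 0.71, 0.001, -0.001]
force: [-0.0, 0.6, -1.6]
opening: 0.372
grip_force: 29.9
```

Request:
play_rows(
  steps=[
    [[3,-0.2,0.3,0,0,-0.2],[3,-0.2,0.3,0,0,-0.2],[3,-0.2,0.3,0,0,-0.1],[3.2,0,0.8,0,0,-0.2],[3.2,0.1,0.8,0,0,-0.1]],
  ],
)

```text
time: 15.45
eef_pos: [481.1, 245.1, 213.9]
eef_rot: [0.699, 0.715, 0.001, -0.001]
force: [0.1, -0.5, -2.3]
opening: 0.374
grip_force: 29.9
```

Request:
play_rows(
  steps=[
    [[3.2,0.1,0.8,0,0,-0.2],[3.2,0.1,0.8,0,0,-0.2],[3.2,0.1,0.8,0,0,-0.2],[3.2,0.1,0.8,0,0,-0.1],[0,0,0,0,0,0]],
  ],
)

```text
time: 16.08
eef_pos: [479.6, 375.4, 182.2]
eef_rot: [0.693, 0.721, 0.002, -0.003]
force: [0.2, -0.4, -1.7]
opening: 0.373
grip_force: 29.9
```

```bash
python3 - <<'E'
from kin import *
import meas
p,Q=now(); print(p,Q.round(3).tolist(),robot.get_state()['opening']*92,robot.get_state()['force'])
for c in ['scene','top']:
    m=imaging.camera_model(c); pic,d=imaging.grab_frame(c); cv2.imwrite(f'pics/{c}8.png',pic)
    v,u=np.mgrid[0:480,0:640]; ok=d>0; P=cloud(m,d,np.c_[u[ok],v[ok]])
    s=P[(P[:,0]>p[0]+28)&(P[:,0]<p[0]+95)&(abs(P[:,1]-p[1])<50)&(abs(P[:,2]-(p[2]-24))<12)]
    if len(s)>50:
        for _ in range(3):
            ce=np.median(s,0); co=np.linalg.lstsq(np.c_[s[:,:2]-ce[:2],np.ones(len(s))],s[:,2],rcond=None)[0]; r=s[:,2]-np.c_[s[:,:2]-ce[:2],np.ones(len(s))]@co; s=s[abs(r)<2.5]
        print(c,len(s),ce,'slopes deg',np.degrees(co[:2]))
    for r in trace('tray',c)[:1]:
        T=mask_cloud(m,d,r['mask']); T=T[(T[:,2]>15)&(T[:,2]<27)]; print('tray',cv2.minAreaRect(T[:,:2].astype(np.float32)))
plan(p,Q,[([481.5,371,60],tiltR(0,2))],step=25)
E
```

```text
[479.6279246  375.44422444 182.15734894] [[-0.039, 0.999, -0.002], [0.999, 0.039, 0.006], [0.006, -0.001, -1.0]] 34.337401183831204 [ 0.24144397 -0.42168141 -1.71592246]
scene 1025 [545.38032508 386.18818592 160.02917821] slopes deg [0.78037811 0.12953142]
tray ((572.5323486328125, 21.880950927734375), (171.44418334960938, 70.75792694091797), 38.86796188354492)
top 510 [542.76434439 347.43915106 158.90529476] slopes deg [0.70834051 0.36621396]
tray ((649.8172607421875, 191.30905151367188), (33.10117721557617, 60.029964447021484), 74.00881958007812)
[[-0.1, 0.04, 2.44, 0.0, -0.1, 0.1], [-0.11, 0.04, 2.45, 0.0, 0.0, 0.0], [-0.1, 0.03, 2.44, 0.0, -0.1, 0.1], [-0.09, 0.04, 2.44, -0.1, -0.1, 0.0], [-0.09, 0.03, 2.44, 0.0, 0.0, 0.1]]
```

View pics/scene8.png

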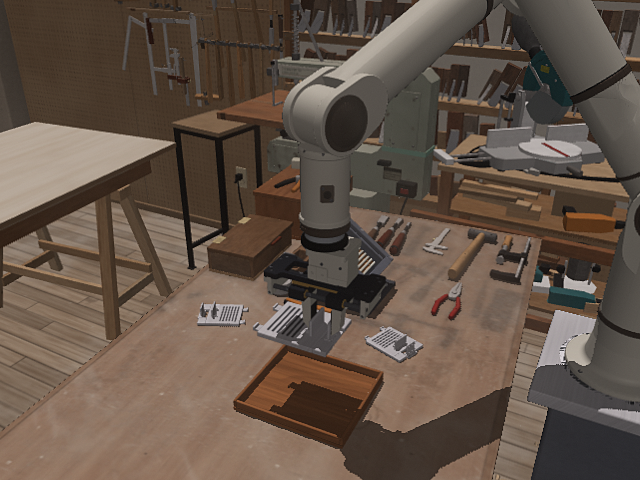

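Request:
play_rows(
  steps=[
    [[-0.1,0,2.5,0.7,-0.1,0.1],[-0.1,0,2.5,0,0,0],[-0.1,0,2.5,0,0,0],[-0.1,0,2.5,0,0,0],[-0.1,0,2.0,0,0,0]],
  ],
)

```text
time: 16.9
eef_pos: [479.8, 366.2, 59.7]
eef_rot: [0.695, 0.719, -0.005, -0.005]
force: [0.6, -0.3, -1.7]
opening: 0.372
grip_force: 29.9
```

Request:
play_rows(
  steps=[
    [[0,0,0.4,0,0,0],[0,0,0.3,0,0,0],[0,0,0.2,0,0,0],[0,0,0.2,0,0,0],[0,0,0,0,0,0]],
  ],
)

```text
time: 17.52
eef_pos: [480.1, 367.5, 51.3]
eef_rot: [0.695, 0.719, -0.004, -0.005]
force: [-0.1, -1.0, -1.7]
opening: 0.372
grip_force: 29.9
```

Request:
play_rows(
  steps=[
    [[0,0,0.3,0,0,0],[0,0,0.3,0,0,0],[0,0,0.2,0,0,0],[0,0,0.2,0,0,0],[0,0,0,0,0,0]],
  ],
)

```text
time: 18.15
eef_pos: [479.7, 367.3, 40.8]
eef_rot: [0.695, 0.719, -0.004, -0.005]
force: [-0.3, 0.3, -1.6]
opening: 0.373
grip_force: 29.9
```

Request:
play_rows(
  steps=[
    [[0,0,0.1,0,0,0],[0,0,0.1,0,0,0],[0,0,0,0,0,0]],
  ],
)

```text
time: 18.52
eef_pos: [479.8, 367.6, 40.3]
eef_rot: [0.695, 0.719, -0.004, -0.005]
force: [-2.0, -2.3, 8.2]
opening: 0.378
grip_force: 29.9
```

Request:
play_rows(
  steps=[
    [[0,0,0,0,0,0],[0,0,0,0,0,0],[0,0,0,0,0,0],[0,0,0,0,0,0],[0,0,0,0,0,0]],
  ],
  jaw=-0.3,
)

```text
time: 19.15
eef_pos: [479.6, 367.4, 38.8]
eef_rot: [0.695, 0.719, -0.004, -0.005]
force: [-0.1, 0.0, -0.1]
opening: 0.651
grip_force: 0.0
```

Request:
play_rows(
  steps=[
    [[0,0,-0.5,0,0,0],[0,0,-1,0,0,0],[0,0,-2,0,0,0],[0,0,-2.5,0,0,0],[0,0,-3,0,0,0]],
  ],
)

```text
time: 19.77
eef_pos: [481.0, 367.5, 131.3]
eef_rot: [0.695, 0.719, -0.004, -0.005]
force: [0.5, 0.0, 0.4]
opening: 0.649
grip_force: 0.0
```

Request:
play_rows(
  steps=[
    [[0,0,-4,0,0,0],[-4,0,-3,0,0,0],[-4,0,-2,0,0,0],[-4,0,0,0,0,0],[0,0,0,0,0,0]],
  ],
)

```text
time: 20.4
eef_pos: [487.5, 243.4, 220.2]
eef_rot: [0.697, 0.717, -0.004, -0.003]
force: [0.3, 0.0, -0.7]
opening: 0.649
grip_force: 0.0
```

```bash
python3 - <<'E'
from kin import *
print(robot.get_state()['time'],now()[0])
for c in ['scene','top']:
    m=imaging.camera_model(c); pic,d=imaging.grab_frame(c); cv2.imwrite(f'pics/{c}9.png',pic)
    v,u=np.mgrid[0:480,0:640]; ok=d>0; P=cloud(m,d,np.c_[u[ok],v[ok]])
    s=P[(abs(P[:,0]-518)<60)&(abs(P[:,1]-368)<50)&(P[:,2]>8)&(P[:,2]<24)]
    if len(s)>50:
        for _ in range(4):
            ce=np.median(s,0); co=np.linalg.lstsq(np.c_[s[:,:2]-ce[:2],np.ones(len(s))],s[:,2],rcond=None)[0]; r=s[:,2]-np.c_[s[:,:2]-ce[:2],np.ones(len(s))]@co; s=s[abs(r)<2]
        print(c,len(s),ce,'slopes',np.degrees(co[:2]),cv2.minAreaRect(s[:,:2].astype(np.float32)))
a=cv2.imread('pics/scene9.png')[300:460,200:420]; b=cv2.imread('pics/top9.png')[204:364,120:340]
cv2.imwrite('pics/v9.png',cv2.resize(np.hstack([a,b]),(800,290),interpolation=cv2.INTER_CUBIC))
E
```

```text
20.4 [487.47626623 243.42842337 220.20295827]
scene 1597 [525.01721169 377.88484438  16.92346413] slopes [ 0.33136377 -0.52301084] ((517.9647827148438, 368.042724609375), (119.83987426757812, 99.79967498779297), 0.03223630040884018)
```

View pics/v9.png

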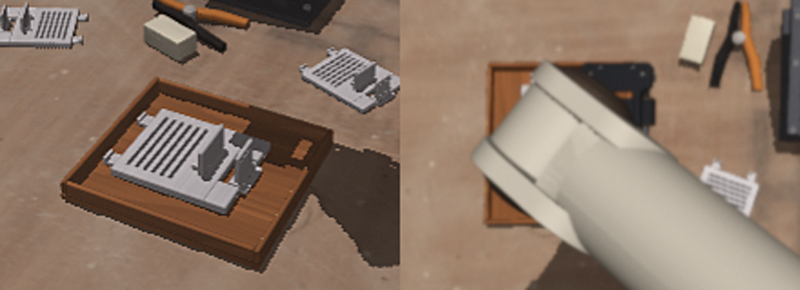

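The picture shows the cover lying flat in the tray with its outer face up. The tab is sprung out and the gripper is clear.

```bash
python3 -c "
from workcell import job; print(job.job_done())"
```

```text
the job is handed in; nothing more can be done
None
```

I took the cover off and laid it flat in the wooden tray, outer face up with its tab sprung out, and handed the job in at about 20 s of the 46 s; no verdict came back.

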